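# Set the regulator knob to its index mark and lock it

## Task

On the sloping front of the gas regulator console, draw the forked safety catch fully outward to free the bar knob, and leave it drawn. Then turn the knob until its narrow pointer end points at the raised index mark in front of the hooded slide lock, and only then push the lock inward, fully home over the pointer end, so that the knob is locked at the mark. Leave the things standing around the console where they are.

Things in the scene. Friction and masses are not known exactly. Their poses are not given: they have to be found in the camera images.
- console: White wedge-shaped gas regulator console, fixed to the bench: 244 mm wide (y), 167 mm deep (x), 142 mm high at the back, 46 mm at the front, with a sloping grey face. Origin: centre of its underside; x points from its low front to its back, y to its left, z up.
- panel (a point): Foot of the knob's axis on the sloping face. Axes ('panel axes'): x to the right along the face as the robot sees it, y up the slope, z straight out of the face, 35 degrees from vertical towards the robot. Fixed low parts on the face: a gauge 11 mm high, radius 26, centred at x -84, y -18 mm; dial plate and slide tracks up to 8 mm high.
- knob_grip (a point): Point on the knob's axis, 28 mm out from the face. The knob is a black bar 16 mm wide, reaching 24 mm to the pointer side and 34 mm to the tail side of its axis, standing from 8 to 40 mm out from the face on a 48 mm round foot 10 mm high. Grip it across its width. Site x = the direction of the pointer, turning with the knob; z = out of the face.
- knob_pointer (a point): Tip of the knob's pointer: the rounded end of a nose 10 mm wide and up to 34 mm out from the face that prolongs the bar at one end; a light line on top of the bar runs towards it. 40 mm from the knob's axis, 12 mm out from the face.
- knob (a joint): Direction of the pointer, rad, counter-clockwise positive seen from in front; 0 = panel x (right). Starts near 2.0 (up and left), held by the catch's fork with about 0.1 rad of play. Stops at -0.6 and 2.3. Friction about 0.12 N m; stays where it is left. It must turn clockwise to the mark, by 1.6 to 2.4 rad.
- index (a joint): Direction of the index mark and of the lock's slide from the knob's axis, rad, same zero and sense as joint knob; between -0.3 and 0.3, clamped (does not move). The knob is set when joint knob equals joint index.
- index_mark (a point): Where the pointer's tip must come: 40 mm from the knob's axis, 12 mm out from the face, just before the raised white rib (9 x 5 mm, 8 mm high) on the dark plate at the right of the knob. Site x points away from the knob's axis along the lock's slide; z out of the face.
- lock_tab (a point): Grip point on the slide lock: middle of its handle block (18 mm wide across the slide, 22 mm along it, from 8 to 60 mm out from the face), 50 mm out from the face, 93 mm from the knob's axis while open. Before the block is the lock's aluminium hood, 32 mm wide, 49 mm high, 36 mm long, mouth to the knob. Site x: away from the knob along the slide; z out of the face.
- lock (a joint): Travel of the lock towards the knob, m: 0 open (starts within 0.004 of it), 0.028 fully home at its end stop, the hood's cheeks (20 mm apart, 28 mm at the flared mouth) either side of the bar. Friction about 3 N; stays where it is left. With the pointer well off the mark the mouth meets the bar and the lock stops short.
- catch_tab (a point): Grip point on the safety catch: middle of its square steel handle (20 x 20 mm, faces along and across the slide, from 16 to 60 mm out from the face), 50 mm out from the face, 76 mm from the knob's axis while shut, up and left of it. Under the handle a plate 24 mm wide, 16 mm high; towards the knob a fork 38 mm wide, 34 mm high, round the pointer. Site axes: the panel's.
- catch (a joint): Travel of the catch straight away from the knob, in the direction 2.0 rad (counter-clockwise from panel x), m: 0 shut (starts within 0.003 of it), 0.026 fully drawn at its end stop. The knob is free from about 0.018. Friction about 3 N; stays where it is left.
- timer: Bystander: white lab timer, 66 x 72 x 22 mm, lying before the console. Origin under its centre.
- marker_pen: Bystander: marker pen, 134 x 12 x 14 mm, lying before the console. Origin under its centre.
- vial: Bystander: amber vial, 23 mm wide, 48 mm high, standing at the right of the console. Origin under its centre.
- beaker: Bystander: glass beaker, 69 mm wide, 90 mm high, standing at the left of the console. Origin under its centre.
- petri_dish: Bystander: petri dish, 58 mm wide, 14 mm high, on the bench to the right. Origin under its centre.
- flask: Bystander: conical flask, 68 mm wide, 101 mm high, on the bench to the right. Origin under its centre.

How it is judged (in metres and radians):
On the way, in this order (a step that is already met when the one before it is completed fails the run):
1. the safety catch is drawn fully out while the knob still stands where it was parked (value of joint catch above 0.021 m and value of joint knob above 1.8 rad), for 0.2 s.
2. the knob's pointer stands at the index mark while the lock is still open (value of joint catch above 0.021 m and distance between knob_pointer and index_mark below 0.004 m and value of joint lock below 0.008 m), for 0.2 s.
3. the lock is fully home over the pointer end (distance between knob_pointer and index_mark below 0.005 m and value of joint lock above 0.0245 m), for 0.2 s.
At the end, for the whole second after the job is handed in: The catch is drawn (at least 21 of 26 mm), the knob's pointer tip is within 5 mm (about 7 degrees) of the index mark, the lock is home over it (at least 24.5 of 28 mm), all at rest and released (all of step 3 and value of joint catch above 0.021 m and velocity of joint knob below 0.05 rad/s and velocity of joint lock below 0.005 m/s and contact force between the fingers and console below 0.1 N); the robot touches nothing.
It fails at once if a thing standing around the console is moved more than 30 mm (distance of any of timer, marker_pen, vial, beaker, petri_dish, flask from where it was at the start of the episode above 0.03 m).
It fails at once if the knob is forced past the shut safety catch (value of joint catch below 0.014 m and value of joint knob below 1.7 rad).
It fails at once if the clamped index plate is forced round more than 4 mm at the mark (distance of index_mark from where it was at the start of the episode above 0.004 m).
It also fails if it takes over 69 s, if anything falls off the work surface, if the arm or the gripper's body presses on something with over 40 N, if the wrist force passes 120 N, or if a joint passes its speed limit or range.

## Robot

A 6-joint arm with a two-finger parallel gripper is mounted at the origin on a cart in front of the work surface, level with it; the furniture and walls round the work are solid. World frame = base frame: x ahead of the robot, y to its left, z up, the work surface at z = 0. Lengths are in m, angles in degrees, forces in N, time in s.
With the tool pointing down it reaches from about 0.4 to 0.825 m from the base axis. Payload 7 kg.
Tool frame: the origin (TCP) lies where the fingers leave the gripper's body, on its centre line; the fingertips stand 66 mm ahead of it and the grasp point (between the pads) lies 47 mm ahead of it; z points along the fingers, y is the direction in which the jaws open and shut (so a half turn about z gives the same grasp; the last joint's range is limited). The gripper opens to 88 mm and grips with 3 to 60 N. Pads are 19 mm wide; open, the fingers measure 130 mm over their backs; the gripper's body (78 mm by 193 mm) begins 47 mm behind the grasp point.
Start: joints at [-53.68, 20.546, 0.682, 0, -70.136, -16.507], TCP at [0.229, -0.635, 0.292] pointing down, gripper open.
Joint ranges: [-176.03, 176.03], [-82.01, 121.73], [-58.28, 71.71], [-173.87, 95.51], [-174.79, -0.11], [-173.66, 173.66]. Speed limits (degrees/s): [136.94, 136.94, 172.46, 180, 180, 180].

## Interface

Orientations are given as [roll, pitch, yaw] about the fixed x, y, z axes, in that order (R = Rz(yaw) Ry(pitch) Rx(roll)).
In Python, from plant import get_obs, snapshot, close_job gives the robot as it stands.
- The arm moves only by the tool play_rows, never from a script. Its argument "series" is a list of rows, each a list of 5 numbers: the opening in per cent of the stroke, from 0 (shut) to 100 (fully open), then the shift along the tool's x, y, z in m, then the turn about the tool's z in degrees. In form: [[jaw, dx, dy, dz, spin], ...]. A call has 1 to 10 rows; each row is the pose to reach, as a shift and turn from the pose commanded when the call began, along the tool's axes at that moment; what a row does not reach only later rows make up. A row lasts 1/10 s, in which the tool goes at most 50 mm and 8.59 degrees, less where a joint would pass 70% of its speed; a pose out of reach is approached as far as the arm can. A call with a gripper value outside its range is refused whole. The fingers move at their own pace and stop on an object; the grip force is fixed at half the most. Time passes only in rows, so rows that repeat a pose let the fingers close. It gives the time, the measured TCP pose, the force and the opening at its end, in the units of the state.
- get_obs(): the state, without advancing time (a new reading comes with each control period).
- snapshot(name): name is "scene" or "top"; returns a dict with "frame" (480x640x3 uint8, red, green, blue), "z_map" (480x640 float32, m along the optical axis (not along the pixel's ray), 0 where there is no reading), "mtx" (3x3 intrinsics, pixels), "camera_from_world" (4x4, takes a point from world to camera coordinates). Camera axes: x right, y up, looking along -z (the intrinsics and any distortion apply to the point x, -y, -z); pixel columns grow to the right and rows downward; lengths in m; the calibration is good to about 2 mm. A picture is of the moment at which its call begins.
- close_job(): hands the job in, once; it reports no verdict.
The state is a dict: "clock": time; "joint_pos": joint angles; "qvel": joint speeds; "tau": joint torques, N m; "tool_pos": TCP position; "orientation": TCP orientation; "force": force on the tool from outside, world axes, zero at the start; "moment": the same for the moment, N m; "opening": finger opening in m.
Only numpy, scipy, OpenCV 4.12 (cv2) and the standard library are available. Lean on these libraries where they do the work, as an engineer would, in place of code of your own. Each camera call takes 0.05 s, during which the arm holds its last target.

## Working session

There is one attempt and no reset: what is moved stays moved. The work goes in short steps, Python scripts to look and compute and a tool call to move; the robot and the scene stay as the last step left them, time stands still between calls to the robot, and variables do not carry over. Pictures are saved under pics/ and viewed, and the job is handed in when it is done.

Besides the shell and the picture viewer there is one more tool, called after "Request:" in YAML: its name, and indented under it one key for each argument. play_rows: Moves the arm, as the interface text tells. Its arguments: {"type":"object","properties":{"series":{"type":"array"}},"required":["series"]}

```bash
ls; mkdir -p pics; python3 - <<'E'
from plant import get_obs, snapshot
import cv2, numpy as np
print(get_obs())
for n in ("scene","top"):
    s=snapshot(n); cv2.imwrite(f"pics/{n}0.png",s["frame"][:,:,::-1]); np.savez(f"{n}0.npz",**s)
    print(n,s["mtx"],s["camera_from_world"], np.linalg.inv(s["camera_from_world"])[:3,3])
E
```

```text
pics
{'clock': 0.0, 'joint_pos': array([-5.36788507e+01,  2.05908757e+01,  6.33681963e-01, -1.98159507e-02,
       -7.01362464e+01, -1.65077622e+01]), 'qvel': array([-0.03078044, -0.05225161,  0.13102627,  0.00900012,  0.18017468,
        0.10741093]), 'tau': array([-1.57304956e-03, -5.82706189e+01,  2.93056744e+01,  6.99699908e+00,
        6.69073634e-03, -1.86061334e-04]), 'tool_pos': array([ 0.22865679, -0.63468278,  0.29122918]), 'orientation': array([ 1.79905118e+02, -8.69264769e-03, -1.60193354e+02]), 'force': array([ 0.86545305,  0.81274098, -0.06336177]), 'moment': array([-0.02370803,  0.00276147,  0.03572777]), 'opening': 0.08786395922375556}
scene [[612.77411058   0.         317.94026668]
 [  0.         612.77411058 252.92206285]
 [  0.           0.           1.        ]] [[ 0.85378983 -0.52013295 -0.0224644  -0.40128658]
 [ 0.22588349  0.33121722  0.91611779 -0.24142675]
 [-0.46906245 -0.78724639  0.40027934 -1.1176588 ]
 [ 0.          0.          0.          1.        ]] [-0.12710306 -1.00863052  0.6595364 ]
top [[611.47779658   0.         321.95483995]
 [  0.         611.47779658 238.86710545]
 [  0.           0.           1.        ]] [[-1.86884494e-02 -9.99825308e-01 -3.09470405e-04  4.05768713e-02]
 [ 9.80534669e-01 -1.83883811e-02  1.95483071e-01 -5.04082330e-01]
 [-1.95454612e-01  3.34982903e-03  9.80707027e-01 -1.28755356e+00]
 [ 0.00000000e+00  0.00000000e+00  0.00000000e+00  1.00000000e+00]] [0.24337024 0.03561361 1.36126494]
```

View pics/scene0.png

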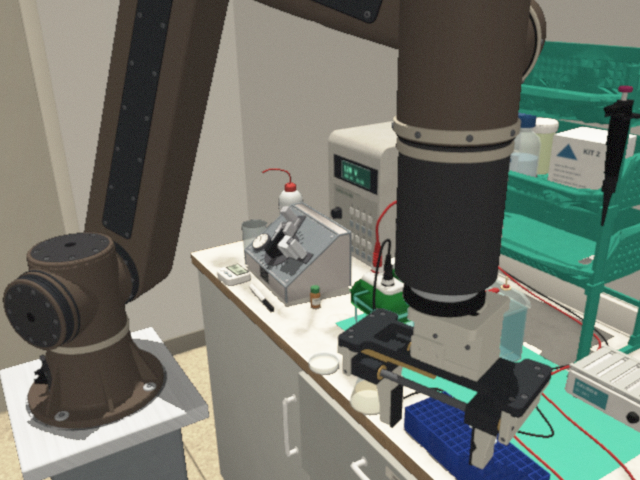

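View pics/top0.png

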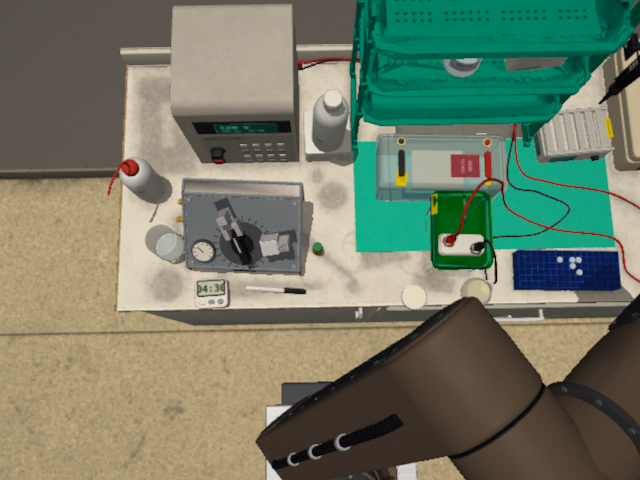

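Both views show the console: top view around (185-303, 180-272), scene view around (245-350, 205-300). Next I'll enlarge it and fit the face plane.

```bash
cat > h.py <<'E'
import numpy as np, cv2
def load(n): return dict(np.load(n))
def cloud(s):
    K=s["mtx"]; z=s["z_map"]; v,u=np.mgrid[:480,:640]
    P=np.stack([(u-K[0,2])/K[0,0]*z,-(v-K[1,2])/K[1,1]*z,-z],-1)
    M=np.linalg.inv(s["camera_from_world"]); return P@M[:3,:3].T+M[:3,3]
def proj(s,P):
    P=np.atleast_2d(P); T=s["camera_from_world"]; c=P@T[:3,:3].T+T[:3,3]; K=s["mtx"]
    return np.stack([K[0,0]*c[:,0]/-c[:,2]+K[0,2],K[1,1]*c[:,1]/c[:,2]+K[1,2]],1)
def ray(s,u,v):
    K=s["mtx"];M=np.linalg.inv(s["camera_from_world"])
    d=np.array([(u-K[0,2])/K[0,0],-(v-K[1,2])/K[1,1],-1.]); return M[:3,3],M[:3,:3]@d
E
python3 - <<'E'
from h import *
for n,(a,b,c,d) in (("top",(170,310,165,290)),("scene",(235,360,190,310))):
    s=load(n+"0.npz"); im=s["frame"][c:d,a:b,::-1]
    cv2.imwrite(f"pics/{n}0c.png",cv2.resize(im,None,fx=5.5 if n=="top" else 4.9,fy=5 if False else (4.7 if n=="top" else 4.9),interpolation=cv2.INTER_CUBIC))
s=load("top0.npz"); C=cloud(s)
# face seed pixels
pts=C[185:268,190:300].reshape(-1,3)
pts=pts[np.isfinite(pts).all(1)&(pts[:,2]>0.03)]
rng=np.random.default_rng(0);best=0
for i in range(2000):
    p=pts[rng.choice(len(pts),3,False)]; n=np.cross(p[1]-p[0],p[2]-p[0]); n/=np.linalg.norm(n)+1e-12
    n*=np.sign(n[2]) 
    if abs(n[2]-np.cos(np.radians(35)))>.05: continue
    m=abs((pts-p[0])@n)<.0025
    if m.sum()>best: best=m.sum();bm=m
q=pts[bm];c=q.mean(0);n=np.linalg.svd(q-c)[2][2];n*=np.sign(n[2])
print(best,len(pts),c,n,np.degrees(np.arccos(n[2])),np.degrees(np.arctan2(n[1],n[0])))
np.savez("plane.npz",c=c,n=n)
E
```

```text
3910 9130 [0.52337862 0.19307893 0.10315151] [-0.57282794  0.03210406  0.81904669] 35.01052279485001 176.79222226473402
```

View pics/top0c.png

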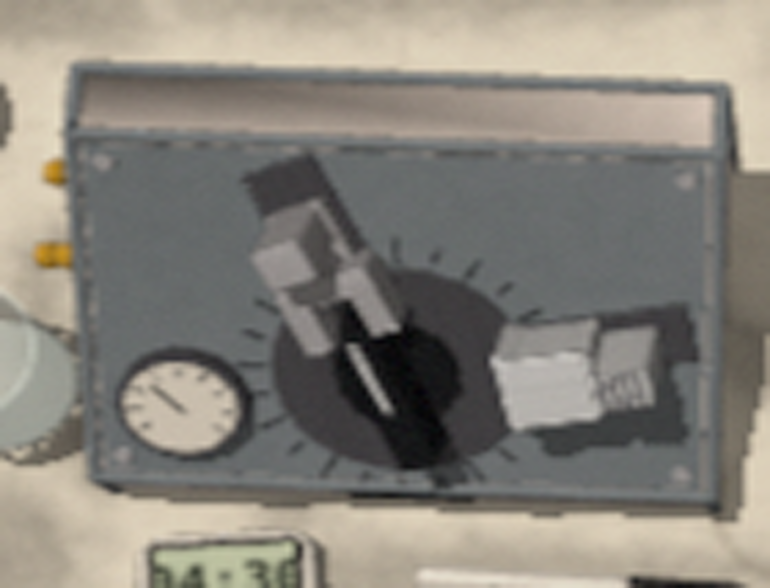

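View pics/scene0c.png

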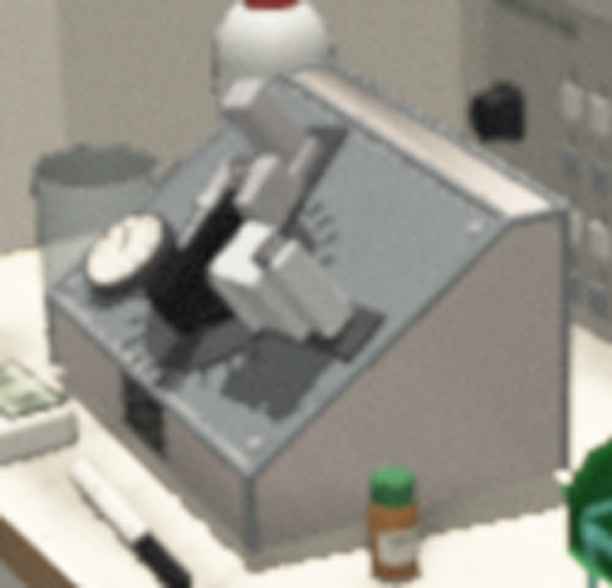

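```bash
cat >> h.py <<'E'
def frame():
    d=np.load("plane.npz"); n=d["n"]; c=d["c"]
    px=np.cross([-0.,0,0]+np.array([1.,0,0]),n); px=np.cross(n,[0,0,1.]);px/=np.linalg.norm(px)
    if px[1]>0: px=-px
    py=np.cross(n,px); return c,np.stack([px,py,n])
E
python3 - <<'E'
from h import *
c,R=frame(); print(R)
print(np.degrees(np.arctan2(R[0,1],R[0,0])))
for n,(a,b,cc,d) in (("top",(170,310,165,290)),("scene",(235,360,190,310))):
    s=load(n+"0.npz"); C=cloud(s)
    Q=(C-c)@R.T*1000
    z=Q[...,2]; m=np.zeros(z.shape,bool); m[cc:d,a:b]=True; m&=(s["z_map"]>0)
    if n=="top":
        f=m&(abs(z)<2); print("face median",np.median(z[f]),z[f].std())
    for lo,hi in((56,64),(45,53),(36.5,43.5),(30.5,36.5),(8.5,13.5)):
        k=(m&(z>lo)&(z<hi)&(abs(Q[...,0])<122)&(abs(Q[...,1])<95)).astype(np.uint8)
        nn,L,st,ce=cv2.connectedComponentsWithStats(k)
        for i in range(1,nn):
            if st[i,4]>12:
                q=Q[L==i]; (x,y),(w,h),ang=cv2.minAreaRect(q[:,:2].astype(np.float32))
                print(n,lo,hi,st[i],np.round(q.mean(0),1),"rect",np.round([x,y,w,h,ang],1))
    lut=np.clip((z+5)/75*255,0,255).astype(np.uint8); lut[~m]=0
    cv2.imwrite(f"pics/{n}z.png",cv2.resize(cv2.applyColorMap(lut,cv2.COLORMAP_JET)[cc:d,a:b],None,fx=5,fy=4.7,interpolation=0))
E
```

```text
[[-0.05595704 -0.99843318  0.        ]
 [ 0.81776339 -0.04583143  0.57372687]
 [-0.57282794  0.03210406  0.81904669]]
-93.20777773526598
face median 0.09810200600479393 1.1220120779875744
top 56 64 [215 216  12  11  81] [-39.6  35.8  59.3] rect [-40.4  35.2  19.6  20.   17.6]
top 56 64 [277 243  12  10  78] [ 83.6 -18.3  59.2] rect [ 84.1 -19.1  22.   19.   11.9]
top 45 53 [220 214   9   8  17] [-33.5  40.1  48.7] rect [-33.2  40.2   6.5  18.9  52.5]
top 45 53 [259 240  29  16 232] [ 57.5 -22.5  48.2] rect [ 65.8 -22.   57.8  32.8  11.9]
top 36.5 43.5 [216 212  11   5  14] [-41.4  43.5  40.1] rect [-42.9  42.8  20.3   5.8  11.2]
top 36.5 43.5 [232 238  17  27 143] [ -6.4 -38.8  39.2] rect [ -6.2 -38.6  15.9  61.3  23. ]
top 36.5 43.5 [261 238  13   3  18] [51.1 -9.7 39.6] rect [50.8 -9.9 24.6  3.4  9.2]
top 36.5 43.5 [275 238  12   4  17] [77.9 -9.5 39.9] rect [ 78.1 -10.3   7.   22.8  83.4]
top 30.5 36.5 [219 221  26  30 195] [-23.6   0.8  33.2] rect [-18.9 -11.8  39.3  66.6  23.1]
top 30.5 36.5 [241 253   9   9  20] [  4.9 -55.8  35.3] rect [  5.6 -55.1  14.5  16.6  48. ]
top 8.5 1
[... 777 characters left out ...]
.9  40.1] rect [ 74.3 -36.2  60.4  16.8  36.1]
scene 30.5 36.5 [286 211   9   9  19] [-31.1  31.4  33.9] rect [-34.4  33.6  14.5  23.8  25. ]
scene 30.5 36.5 [265 221  27  32 147] [-12.  -14.   33.6] rect [ -8.6 -28.3  42.4  96.3  27.3]
scene 30.5 36.5 [296 245   6   8  20] [ 95.6 -20.5  34.1] rect [ 95.6 -20.1  10.1  15.2  37.8]
scene 30.5 36.5 [288 249   7   4  14] [ 77.7 -34.7  33.1] rect [ 78.6 -34.   20.3   5.1  34. ]
scene 8.5 13.5 [291 228   6   9  16] [-8.8  9.  10.3] rect [-9.5  8.8  5.8 25.4 29.9]
scene 8.5 13.5 [252 233  18  16 149] [-85.4 -58.5  11.1] rect [-85.1 -57.8  52.1  47.8  11.5]
scene 8.5 13.5 [270 250  12   8  24] [ 10.3 -58.4  10.8] rect [  9.9 -59.6  27.8  13.4  77.7]
```

View pics/topz.png

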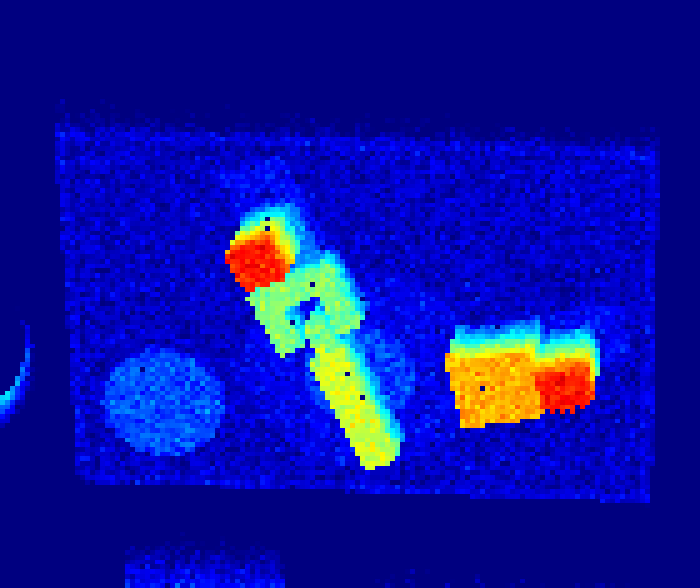

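```bash
cat >> h.py <<'E'
AX2=np.array([-7.9,-34.5])
def P(x,y,z):  # panel mm -> world m (top-camera based)
    c,R=frame(); return c+R.T@(np.array([AX2[0]+x,AX2[1]+y,z])/1000)
E
python3 - <<'E'
from h import *
print("axis",P(0,0,0)); d=np.array([np.cos(2),np.sin(2)])
for nm,p in (("catchtop",P(*(77*d),60)),("catch low edge top",P(*(67*d),60)),("drawn far top",P(*(112*d),60)),("tailcornerR",P(*(-34*d+8*np.array([.909,.416])),40)),("lock top",P(92*np.cos(.17),92*np.sin(.17),60)),("hood mouth low",P(46*.985+16*.17,46*.17-16*.985,49))):
    print(nm,p.round(4))
s=load("top0.npz");C=cloud(s)
for x0 in np.arange(.3,.75,.05):
    print(round(x0,2),[int(1000*np.max(C[(abs(C[...,0]-x0-.025)<.025)&(abs(C[...,1]-y-.025)<.025)&(s["z_map"]>0)][:,2],initial=-.1)) for y in np.arange(-.3,.5,.05)])
E
```

```text
axis [0.49560785 0.20254773 0.08335793]
catchtop [0.5203 0.2333 0.1727]
catch low edge top [0.5126 0.2295 0.1675]
drawn far top [0.5471 0.2463 0.1909]
tailcornerR [0.4489 0.1837 0.1003]
lock top [0.4689 0.1132 0.1414]
hood mouth low [0.4584 0.1565 0.1189]
0.3 [-100, -100, -100, 782, 761, -100, -100, -100, -100, -100, -100, -100, -100, -100, -100, -100]
0.35 [208, 9, 24, 19, 9, 9, 7, 22, 18, 13, 26, 30, 28, 8, 8, 6]
0.4 [282, 196, 186, 19, 8, 8, 8, 59, 58, 103, 56, 56, 55, 7, 8, 8]
0.45 [277, 321, 191, 8, 10, 9, 54, 115, 149, 139, 131, 97, 94, 96, 94, 9]
0.5 [306, 324, 183, 9, 8, 8, 9, 130, 129, 131, 181, 123, 119, 95, 93, 6]
0.55 [302, 188, 177, 146, 130, 10, 9, 151, 149, 151, 151, 151, 151, 55, 214, 203]
0.6 [149, 148, 149, 153, 145, 10, 8, 150, 149, 150, 150, 149, 151, 139, 213, 139]
0.65 [501, 499, 501, 500, 496, 225, 233, 318, 320, 320, 321, 319, 319, 134, 169, 3]
0.7 [504, 504, 504, 503, 546, 545, 288, 329, 328, 329, 330, 328, 327, 9, 11, 10]
```

```bash
python3 - <<'E'
from h import *
for n in("top","scene"):
    s=load(n+"0.npz");C=cloud(s);v=s["z_map"]>0
    b=C[v&(abs(C[...,0]-.5)<.15)&(abs(C[...,1]-0)<.06)&(abs(C[...,2])<.02)]
    print(n,"bench",np.median(b[:,2]),b[:,2].std(),len(b))
    t=C[v&(abs(C[...,0]-.59)<.015)&(abs(C[...,1]-.19)<.08)&(abs(C[...,2]-.145)<.015)]
    print("back top",len(t),np.median(t,0))
    # console side/outer extents on top strip
    m=v&(abs(C[...,2]-.145)<.008)&(abs(C[...,0]-.585)<.012)&(C[...,1]>0)&(C[...,1]<.4)
    print("y extent",np.percentile(C[m][:,1],[1,99]))
E
```

```text
top bench 0.0004944692135943063 0.0030502946878119314 6526
back top 1102 [0.58982168 0.19070413 0.1427165 ]
y extent [0.07465881 0.31837945]
scene bench 0.00015225672314489458 0.0038706961183548926 2755
back top 307 [0.59014602 0.18848262 0.14214544]
y extent [0.06801958 0.31497752]
```

Request:
play_rows:
  series:
    - [0,0,0,-0.05,0]
    - [0,0,0,-0.1,0]
    - [0,-0.03,0.03,-0.15,0]
    - [0,-0.06,0.06,-0.15,0]
    - [0,-0.1,0.09,-0.15,0]
    - [0,-0.14,0.12,-0.15,0]
    - [0,-0.18,0.15,-0.15,0]
    - [0,-0.22,0.18,-0.15,0]
    - [0,-0.26,0.21,-0.15,0]
    - [0,-0.29,0.24,-0.15,0]

```text
clock: 1.1
tool_pos: [0.4212, -0.3089, 0.4417]
orientation: [180.0, -0.0, -160.2]
force: [1.2, -0.3, -0.1]
opening: 0.0132
```

Request:
play_rows:
  series:
    - [0,-0.03,0.04,0,0]
    - [0,-0.06,0.08,0,0]
    - [0,-0.09,0.12,0,0]
    - [0,-0.11,0.16,0,0]
    - [0,-0.13,0.2,0,0]
    - [0,-0.15,0.24,0,0]
    - [0,-0.16,0.28,0,0]
    - [0,-0.17,0.32,0,0]
    - [0,-0.18,0.36,0,0]
    - [0,-0.19,0.4,0,0]

```text
clock: 2.1
tool_pos: [0.4627, 0.1314, 0.4421]
orientation: [180.0, -0.0, -160.2]
force: [0.5, -0.5, 0.7]
opening: 0.0003
```

Request:
play_rows:
  series:
    - [0,-0.01,0.035,0,0]
    - [0,-0.028,0.07,0,0]
    - [0,-0.028,0.07,0,0]
    - [0,-0.028,0.07,0,0]
    - [0,-0.028,0.07,0,0]

```text
clock: 2.6
tool_pos: [0.4659, 0.2047, 0.442]
orientation: [-180.0, -0.0, -160.2]
force: [0.4, 0.3, -0.0]
opening: 0.0006
```

Request:
play_rows:
  series:
    - [0,0,0,0.05,0]
    - [0,0,0,0.1,0]
    - [0,0,0,0.15,0]
    - [0,0,0,0.17,0]
    - [0,0,0,0.17,0]
    - [0,0,0,0.17,0]

```text
clock: 3.2
tool_pos: [0.4667, 0.2046, 0.2733]
orientation: [-180.0, 0.1, -160.2]
force: [0.0, 0.2, 0.8]
opening: 0.0006
```

```bash
cat >> h.py <<'E'
def look(tag,crop=((165,310,165,295),(235,365,150,310))):
    from plant import get_obs, snapshot
    for n,(a,b,c,d) in zip(("top","scene"),crop):
        s=snapshot(n); np.savez(f"{n}{tag}.npz",**s); im=s["frame"][c:d,a:b,::-1]
        f=min(790/(b-a),590/(d-c)); cv2.imwrite(f"pics/{n}{tag}.png",cv2.resize(im,None,fx=f,fy=f,interpolation=cv2.INTER_CUBIC)); print(n,"scale",f)
    o=get_obs(); print(o["tool_pos"],o["orientation"],o["clock"])
E
python3 -c "
from h import *
look('1')"
```

```text
top scale 4.538461538461538
scene scale 3.6875
[0.46698267 0.20534384 0.27429144] [ 179.94490052    0.18697504 -160.20807929] 3.3
```

View pics/top1.png

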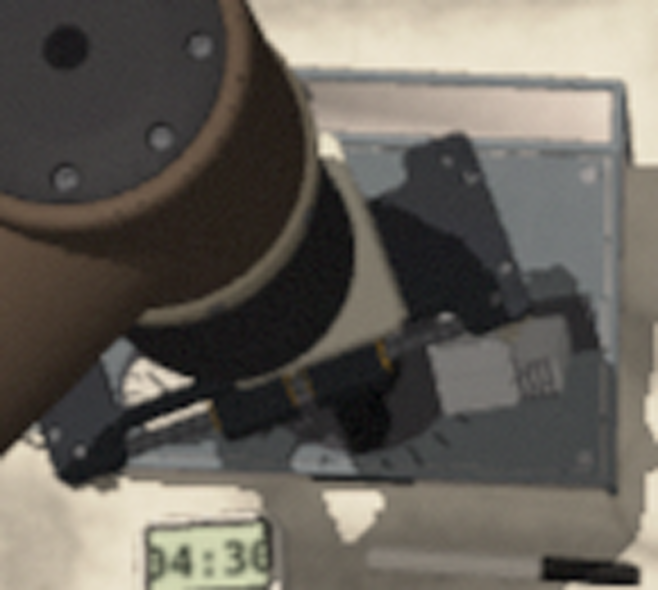

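View pics/scene1.png

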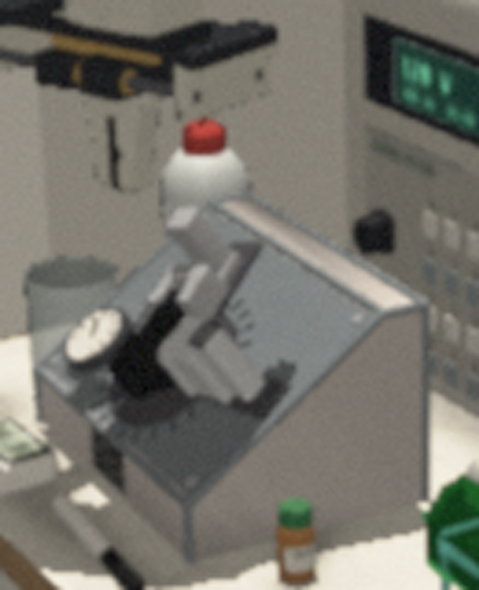

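The scene view shows the closed fingertips, with their bottom at about full-frame (267,201). Projecting the known tip position checks that camera.

```bash
python3 - <<'E'
from h import *
s=load("scene1.npz"); t=np.array([.467,.2053,.2743]);y=np.radians(-160.2)
X=np.array([np.cos(y),np.sin(y),0]);Y=np.array([np.sin(y),-np.cos(y),0])
for a,b in((-9.5,-21),(9.5,-21),(9.5,21),(-9.5,21),(0,0)):
    print(a,b,((proj(s,t+X*a/1000+Y*b/1000-[0,0,.066])[0]-[235,150])*3.6875).round(0))
a=s["frame"][150:215,235:295,::-1]; cv2.imwrite("pics/sc1z.png",cv2.resize(a,None,fx=9,fy=9,interpolation=0))
C=cloud(s);z=s["z_map"]
m=np.zeros(z.shape,bool);m[178:202,250:285]=1;m&=(C[...,2]<.27)&(C[...,0]<.55)&(C[...,2]>.19)&(z>0)
q=C[m]-t; print(len(q)); print("x",np.percentile(q@X,[2,20,50,80,98])*1000,"y",np.percentile(q@Y,[2,20,50,80,98])*1000,"z",q[:,2].min())
E
```

```text
-9.5 -21 [159. 185.]
9.5 -21 [138. 194.]
9.5 21 [ 89. 181.]
-9.5 21 [110. 173.]
0 0 [124. 183.]
404
x [-9.49292923  2.28491219 10.15897834 12.59813757 15.32714891] y [-23.57521152 -18.15371274 -11.97109752   5.36407836  17.18003191] z -0.06635065284064906
```

View pics/sc1z.png

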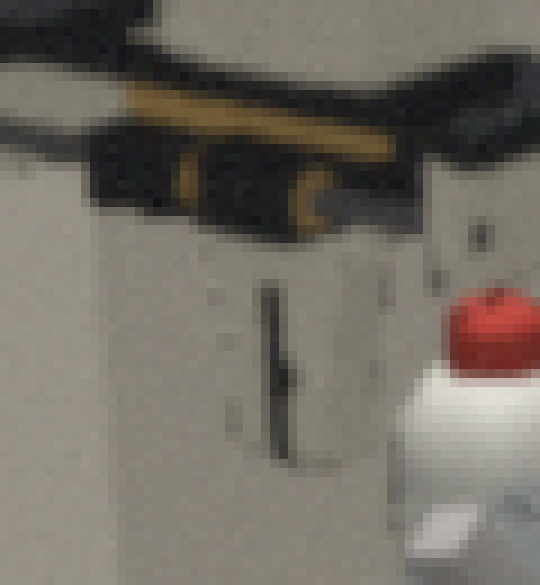

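```bash
python3 - <<'E'
from h import *
t=np.array([.467,.2053,.2743]);y=np.radians(-160.2)
X=np.array([np.cos(y),np.sin(y),0]);Y=np.array([np.sin(y),-np.cos(y),0])
for n in("top","scene"):
    s=load(n+"1.npz");C=cloud(s);q=C-t;a=q@X*1000;b=q@Y*1000;z=q[...,2]*1000
    m=(s["z_map"]>0)&(abs(a)<60)&(abs(b)<120)&(z>-8)&(z<45)
    print(n,m.sum())
    for lo in range(-8,45,8):
        k=m&(z>=lo)&(z<lo+8)
        if k.sum()>20: print(lo,k.sum(),"a",np.percentile(a[k],[1,4,96,99]).round(1),"b",np.percentile(b[k],[1,4,96,99]).round(1))
E
```

```text
top 1946
0 25 a [34.7 36.3 37.7 37.9] b [-88.2 -86.9  81.1  82.9]
8 120 a [23.  23.2 37.7 37.9] b [-80.1 -67.1  80.1  85.1]
16 337 a [22.4 23.1 37.7 38.1] b [-82.9 -60.5  64.2  82.5]
24 128 a [23.1 23.5 37.9 38.3] b [-91.5 -84.7  80.5  92.1]
32 205 a [-38.1 -32.5  37.7  38.1] b [-95.4 -94.2  90.6  94.1]
40 1129 a [-38.2 -33.   35.   37.7] b [-96.  -94.1  89.3  94.4]
scene 1818
-8 32 a [-8.4  2.5 21.1 31.4] b [-86.8 -84.4  18.1  64. ]
0 176 a [-36.9 -29.8  40.4  41.2] b [-91.7 -90.9  82.5  85. ]
8 313 a [-35.6 -24.9  41.9  43.1] b [-91.5 -90.3  83.2  85.1]
16 317 a [-32.5 -20.7  41.2  42.3] b [-92.5 -90.5  82.   84.2]
24 249 a [-34.9 -29.3  40.6  43.1] b [-97.4 -96.7  84.4  92.1]
32 287 a [-31.7 -23.8  40.8  42.5] b [-99.3 -98.2  80.3  87.7]
40 444 a [-35.7 -29.8  38.   40.9] b [-98.6 -96.7  90.5  95.1]
```

Request:
play_rows:
  series:
    - [0,0,0.006,0.03,0]
    - [0,0,0.006,0.055,0]
    - [0,-0.015,0.006,0.055,0]
    - [0,-0.027,0.006,0.055,0]
    - [0,-0.027,0.006,0.055,0]
    - [0,-0.027,0.006,0.055,0]

```text
clock: 3.9
tool_pos: [0.49, 0.2202, 0.2181]
orientation: [180.0, 0.1, -160.2]
force: [-0.4, -0.0, -0.2]
opening: 0.0005
```

```bash
python3 -c "
from h import *
look('2')"
```

```text
top scale 4.538461538461538
scene scale 3.6875
[0.48939788 0.21992289 0.21786467] [ 1.79969508e+02  5.41193627e-02 -1.60201053e+02] 4.0
```

View pics/scene2.png

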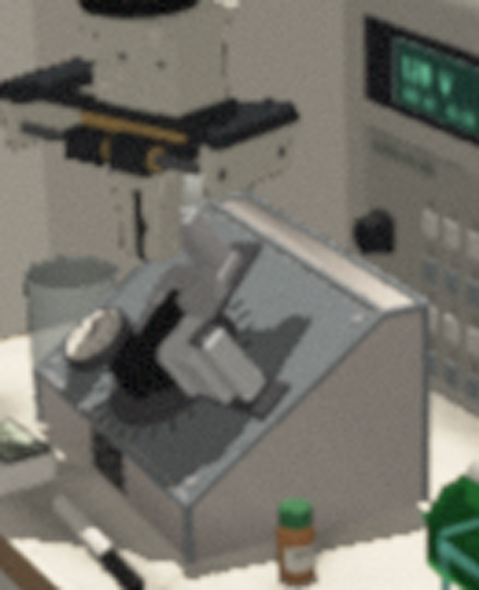

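Request:
play_rows:
  series:
    - [0,-0.006,0,0,0]
    - [0,-0.012,0,0,0]
    - [0,-0.015,0.0,-0.001,0]
    - [0,-0.018,0.001,-0.003,0]
    - [0,-0.021,0.001,-0.005,0]
    - [0,-0.024,0.001,-0.007,0]
    - [0,-0.024,0.001,-0.007,0]

```text
clock: 4.7
tool_pos: [0.5111, 0.2288, 0.224]
orientation: [-180.0, -0.1, -160.2]
force: [-5.8, -0.6, 3.5]
opening: 0.0001
```

Request:
play_rows:
  series:
    - [0,-0.003,0,-0.002,0]
    - [0,-0.006,0.001,-0.004,0]
    - [0,-0.009,0.001,-0.006,0]
    - [0,-0.009,0.001,-0.006,0]

```text
clock: 5.1
tool_pos: [0.5188, 0.2326, 0.2295]
orientation: [-180.0, -0.2, -160.2]
force: [-6.3, -0.4, 2.9]
opening: 0.0002
```

Request:
play_rows:
  series:
    - [0,-0.002,0,-0.001,0]
    - [0,-0.004,0.0,-0.002,0]
    - [0,-0.004,0.0,-0.002,0]

```text
clock: 5.4
tool_pos: [0.5198, 0.2328, 0.2297]
orientation: [-180.0, -0.6, -160.3]
force: [-15.3, -1.3, 0.4]
opening: 0.0005
```

Request:
play_rows:
  series:
    - [0,-0.002,0,-0.001,0]
    - [0,-0.004,0.0,-0.002,0]
    - [0,-0.004,0.0,-0.002,0]

```text
clock: 5.7
tool_pos: [0.5207, 0.233, 0.2298]
orientation: [-179.9, -1.0, -160.3]
force: [-23.2, -1.0, -1.5]
opening: 0.0012
```

```bash
python3 -c "
from h import *
look('3')
from plant import get_obs;print(get_obs()['force'])"
```

```text
top scale 4.538461538461538
scene scale 3.6875
[0.52068212 0.23295322 0.22984107] [-179.93775694   -0.99172785 -160.30572847] 5.8
[-22.36920923  -1.78144117  -2.11523483]
```

View pics/scene3.png

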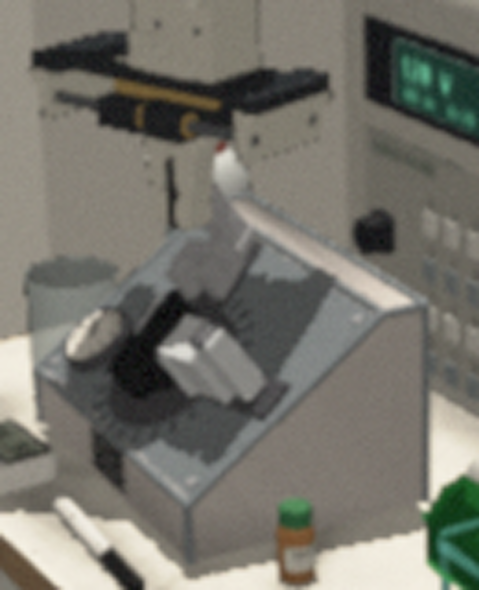

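Request:
play_rows:
  series:
    - [0,0.015,0,0.0,0]
    - [0,0.03,0,0.0,0]
    - [0,0.04,0,-0.03,0]
    - [0,0.05,-0.03,-0.07,0]
    - [0,0.05,-0.07,-0.11,0]
    - [0,0.05,-0.12,-0.13,0]
    - [0,0.04,-0.17,-0.15,0]
    - [0,0.03,-0.22,-0.15,0]
    - [0,0.02,-0.27,-0.15,0]
    - [0,0.01,-0.3,-0.15,0]

```text
clock: 6.8
tool_pos: [0.6206, -0.0521, 0.385]
orientation: [-180.0, 0.1, -160.2]
force: [1.1, 1.2, -0.3]
opening: 0.0004
```

```bash
cat >> h.py <<'E'
def meas(tag):
    c,R=frame(); s=load(f"top{tag}.npz"); C=cloud(s); Q=(C-c)@R.T*1000; Q[...,:2]-=AX2
    z=Q[...,2]; v=s["z_map"]>0
    x,y=Q[...,0],Q[...,1]
    def rect(m,nm):
        q=Q[m]; 
        if len(q)<10: print(nm,len(q)); return
        print(nm,len(q),"mean",q.mean(0).round(1),"rect",np.round(sum(map(list,cv2.minAreaRect(q[:,:2].astype(np.float32))[:2]),[])+[cv2.minAreaRect(q[:,:2].astype(np.float32))[2]],1))
    r=np.hypot(x,y)
    mk=v&(z>36.5)&(z<43.5)&(r<40); 
    rect(mk,"knob"); q=Q[mk][:,:2]; m=q.mean(0); w=np.linalg.svd(q-m)[2][0]; print(" axis dir deg",np.degrees(np.arctan2(w[1],w[0]))%180, "tail dir",np.degrees(np.arctan2(m[1],m[0])))
    a=v&(z>56)&(z<64)&(x<0)&(y>20)&(y<150); rect(a,"catch"); 
    if a.sum(): b=cv2.minAreaRect(Q[a][:,:2].astype(np.float32))[0]; print(" catch r",np.hypot(*b),"travel",np.hypot(*b)-76)
    a=v&(z>56)&(z<64)&(x>40)&(y<60)&(y>-30)&(x<130); rect(a,"lock")
    if a.sum(): b=cv2.minAreaRect(Q[a][:,:2].astype(np.float32))[0]; print(" lock r",np.hypot(*b),"ang",np.degrees(np.arctan2(b[1],b[0])),"travel",93-np.hypot(*b))
    a=v&(z>45)&(z<53.5)&(x>20)&(x<75)&(abs(y)<50); rect(a,"hood")
E
python3 -c "
from h import *
meas('0')
look('4')
meas('4')"
```

```text
knob 148 mean [ 1.4 -3.8 39.1] rect [ 1.8  2.9 27.8 73.  28.7]
 axis dir deg 111.82891467072349 tail dir -69.92077176082992
catch 112 mean [-91.8  87.1  59.2] rect [-135.5  101.7   30.7  240.2   74.6]
 catch r 169.44092379002672 travel 93.44092379002672
lock 78 mean [91.5 16.2 59.2] rect [92.  15.4 22.  19.  11.9]
 lock r 93.2743950009255 ang 9.531888681037083 travel -0.2743950009254945
hood 186 mean [60.3 11.2 48.2] rect [58.9  9.9 31.5 36.1  2.5]
top scale 4.538461538461538
scene scale 3.6875
[ 0.6219111  -0.05430798  0.38259163] [-1.79963805e+02 -1.24863770e-01 -1.60455022e+02] 6.9
knob 0
 axis dir deg 0.0 tail dir nan
catch 42 mean [-182.8  119.2   59.6] rect [-142.3  114.6   25.6  222.5   80.6]
 catch r 182.75172871354408 travel 106.75172871354408
lock 0
hood 0h.py:37: RuntimeWarning: Mean of empty slice.
  rect(mk,"knob"); q=Q[mk][:,:2]; m=q.mean(0); w=np.linalg.svd(q-m)[2][0]; print(" axis dir deg",np.degrees(np.arctan2(w[1],w[0]))%180, "tail dir",np.degrees(np.arctan2(m[1],m[0])))
  ret = um.true_divide(
```

View pics/top4.png

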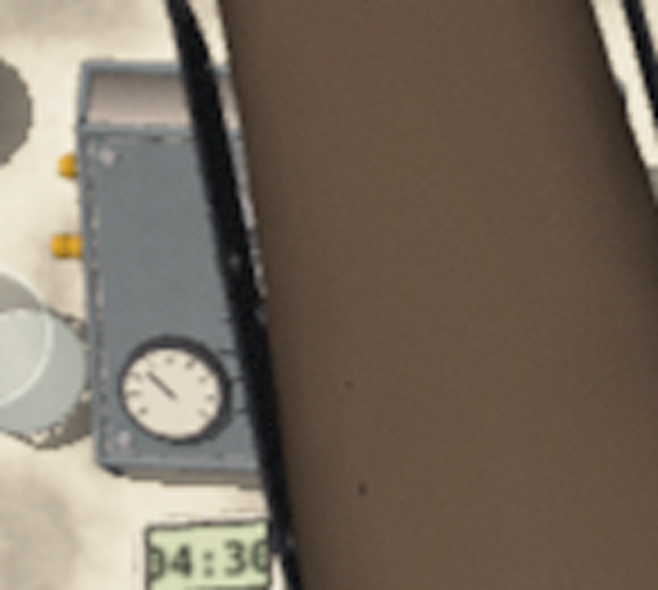

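Request:
play_rows:
  series:
    - [0,0.03,-0.02,-0.03,0]
    - [0,0.07,-0.03,-0.05,0]
    - [0,0.11,-0.05,-0.05,0]
    - [0,0.15,-0.07,-0.05,0]
    - [0,0.19,-0.09,-0.05,0]
    - [0,0.21,-0.11,-0.05,0]
    - [0,0.22,-0.15,-0.05,0]
    - [0,0.22,-0.15,-0.05,0]

```text
clock: 7.7
tool_pos: [0.4631, -0.2686, 0.434]
orientation: [-180.0, -0.0, -160.4]
force: [-0.1, -0.0, 0.1]
opening: 0.0006
```

```bash
sed -i 's/(x<0)&(y>20)&(y<150)/(x<0)\&(x>-70)\&(y>20)\&(y<105)/' h.py; python3 -c "
from h import *
look('5')
meas('5')"
```

```text
top scale 4.538461538461538
scene scale 3.6875
[ 0.46334714 -0.26625185  0.43385319] [ 1.79974614e+02 -2.42739922e-02 -1.60303500e+02] 7.8
knob 150 mean [ 2.2 -4.6 39.1] rect [ 2.1 -3.9 16.  63.1 21.4]
 axis dir deg 112.42050046158496 tail dir -63.7453236048338
catch 79 mean [-41.2  90.7  58.8] rect [-41.3  90.3  20.7  19.6  33.3]
 catch r 99.32030951737579 travel 23.32030951737579
lock 77 mean [91.8 16.6 59.2] rect [91.9 16.2 22.1 18.8  5.9]
 lock r 93.32111470337173 ang 10.00719560927587 travel -0.32111470337173387
hood 188 mean [60.  11.  48.2] rect [59.8 10.  31.5 34.4  6.7]
```

View pics/top5.png

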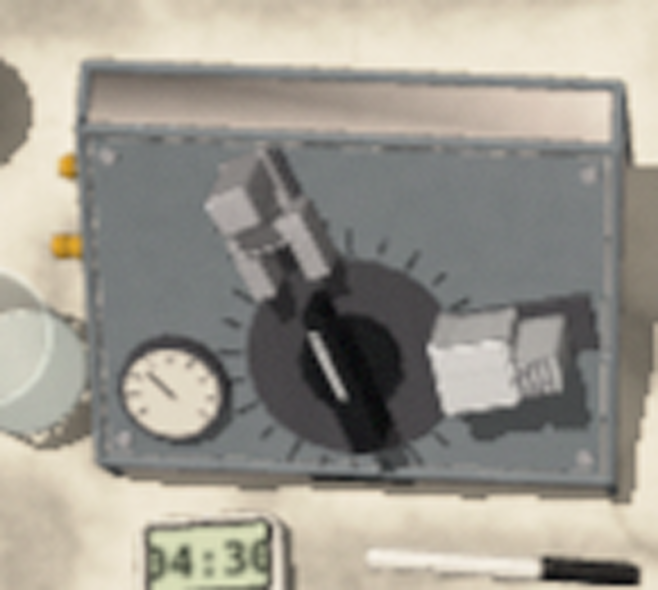

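```bash
python3 - <<'E'
from h import *
c,R=frame()
for n in("top","scene"):
  for tag in "05":
    s=load(n+tag+".npz");Q=(cloud(s)-c)@R.T*1000;Q[...,:2]-=AX2
    z=Q[...,2];x,y=Q[...,0],Q[...,1]
    a=(s["z_map"]>0)&(z>56)&(z<64)&(x<0)&(x>-70)&(y>20)&(y<110)
    k=a.astype(np.uint8);nn,L,st,ce=cv2.connectedComponentsWithStats(k);i=1+st[1:,4].argmax()
    q=Q[L==i][:,:2];d=np.array([np.cos(2),np.sin(2)]);print(n,tag,len(q),"along",(q@d).mean().round(2),np.percentile(q@d,[3,97]).round(1), "cam centroid",ce[i].round(2))
E
```

```text
top 0 81 along 77.06 [67.6 85.5] cam centroid [220.68 220.79]
top 5 79 along 99.61 [ 90.6 108.4] cam centroid [215.54 210.97]
scene 0 41 along 71.71 [61.9 80.3] cam centroid [283.85 208.63]
scene 5 42 along 92.96 [ 83.9 103.6] cam centroid [288.12 201.88]
```

```bash
python3 - <<'E'
from h import *
for th in (112,105,95,85,75,65,55,45,35,25,20,15,10,5):
    a=np.radians(th);b=np.array([np.cos(a),np.sin(a)]);tn=np.array([b[1],-b[0]])
    out=[]
    for r in(28,34):
        p=P(*(-r*b+8*tn),40); dz=p[2]-.089
        nw=frame()[1].T@np.array([*tn,0]); 
        # if face looks up, contact at tip level: shift outward
        h=nw[:2]/np.linalg.norm(nw[:2]); sh=max(0,nw[2])*dz/np.linalg.norm(nw[:2])
        q=p.copy(); q[:2]+=h*sh; out+=[q.round(4)]
    print(th,out[0],out[1],"TCP(r28)",(out[0][:2]-[.0095,.021]).round(4))
E
```

```text
112 [0.4537 0.184  0.1029] [0.4489 0.1827 0.0998] TCP(r28) [0.4442 0.163 ]
105 [0.4517 0.1881 0.1018] [0.4468 0.1873 0.0985] TCP(r28) [0.4422 0.1671]
95 [0.4499 0.1941 0.1005] [0.445  0.194  0.0971] TCP(r28) [0.4404 0.1731]
85 [0.449  0.1996 0.0997] [0.4441 0.2004 0.0963] TCP(r28) [0.4395 0.1786]
75 [0.4489 0.2047 0.0994] [0.4442 0.2065 0.0961] TCP(r28) [0.4394 0.1837]
65 [0.4494 0.2097 0.0996] [0.4451 0.2125 0.0965] TCP(r28) [0.4399 0.1887]
55 [0.4507 0.2146 0.1003] [0.4469 0.2182 0.0975] TCP(r28) [0.4412 0.1936]
45 [0.4527 0.2191 0.1015] [0.4494 0.2235 0.0991] TCP(r28) [0.4432 0.1981]
35 [0.4552 0.2232 0.1031] [0.4527 0.2283 0.1012] TCP(r28) [0.4457 0.2022]
25 [0.4583 0.2267 0.1052] [0.4566 0.2322 0.1037] TCP(r28) [0.4488 0.2057]
20 [0.46   0.2282 0.1063] [0.4587 0.2339 0.1051] TCP(r28) [0.4505 0.2072]
15 [0.4618 0.2295 0.1075] [0.4609 0.2353 0.1066] TCP(r28) [0.4523 0.2085]
10 [0.4637 0.2306 0.1088] [0.4632 0.2365 0.1082] TCP(r28) [0.4542 0.2096]
5 [0.4657 0.2315 0.1101] [0.4656 0.2375 0.1098] TCP(r28) [0.4562 0.2105]
```

Request:
play_rows:
  series:
    - [0,-0.012,0.04,0,2]
    - [0,-0.024,0.08,0,4]
    - [0,-0.036,0.12,0,7]
    - [0,-0.048,0.16,0,10]
    - [0,-0.06,0.2,0,13]
    - [0,-0.072,0.24,0,16]
    - [0,-0.084,0.28,0,19]
    - [0,-0.096,0.32,0,19.7]
    - [0,-0.108,0.36,0,19.7]
    - [0,-0.12,0.399,0,19.7]

```text
clock: 8.8
tool_pos: [0.44, 0.153, 0.4346]
orientation: [180.0, 0.0, -179.8]
force: [0.7, -1.0, 0.1]
opening: 0.0002
```

Request:
play_rows:
  series:
    - [0,0,0,0.05,0]
    - [0,0,0,0.1,0]
    - [0,0,0,0.15,0]
    - [0,0,0,0.19,0]
    - [0,0,0,0.21,0]
    - [0,0,0,0.21,0]
    - [0,0,0,0.21,0]

```text
clock: 9.5
tool_pos: [0.4413, 0.1512, 0.225]
orientation: [-180.0, 0.0, -179.8]
force: [0.1, 0.2, 0.6]
opening: 0.0004
```

```bash
python3 -c "
from h import *
look('6')"
```

```text
top scale 4.538461538461538
scene scale 3.6875
[0.44177033 0.15137497 0.2258809 ] [ 1.79907751e+02  1.33128348e-01 -1.79837169e+02] 9.6
```

View pics/scene6.png

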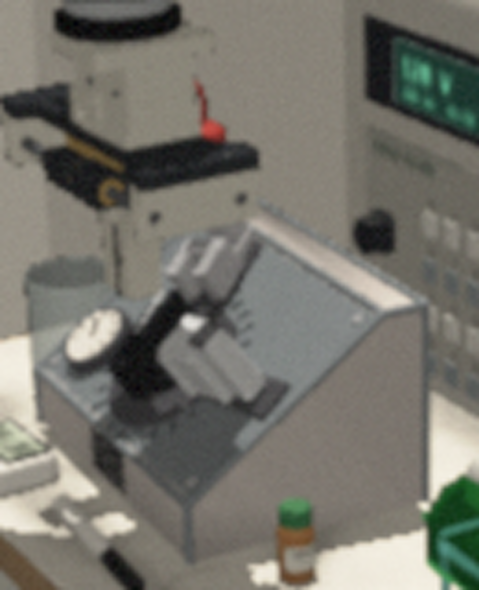

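Request:
play_rows:
  series:
    - [0,0,0,0.03,0]
    - [0,0,0,0.05,0]
    - [0,0,0,0.06,0]
    - [0,0,0,0.07,0]
    - [0,0,0,0.07,0]

```text
clock: 10.1
tool_pos: [0.4411, 0.1505, 0.154]
orientation: [-180.0, -0.0, -179.9]
force: [-0.9, -0.5, -0.6]
opening: 0.0003
```

```bash
python3 -c "
from h import *
look('7')
from plant import get_obs;print(get_obs()['force'])"
```

```text
top scale 4.538461538461538
scene scale 3.6875
[0.4415369  0.15074574 0.15486858] [ 1.79976328e+02  4.56459834e-02 -1.79875305e+02] 10.2
[ 0.16444982  0.03080503 -0.54055519]
```

View pics/scene7.png

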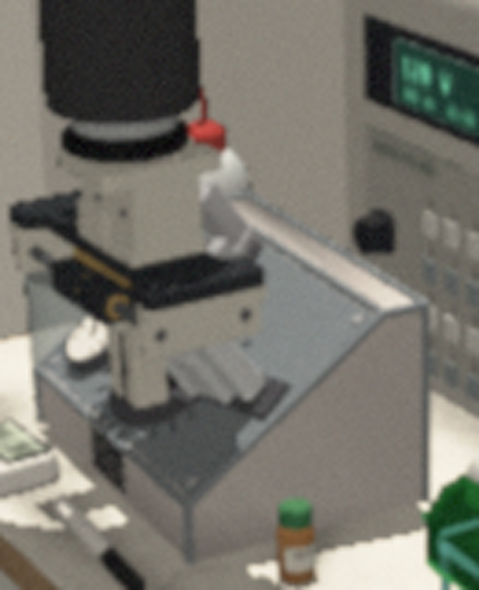

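Request:
play_rows:
  series:
    - [0,0,0.006,0,0]
    - [0,0,0.011,0,0]
    - [0,0,0.015,0,0]
    - [0,0.001,0.019,0,0]
    - [0,0.001,0.023,0,0]
    - [0,0.001,0.023,0,0]

```text
clock: 10.8
tool_pos: [0.4395, 0.1733, 0.1538]
orientation: [-179.9, -0.1, -179.9]
force: [-1.0, -1.2, -0.8]
opening: 0.0002
```

Request:
play_rows:
  series:
    - [0,0.001,0.004,0,0]
    - [0,0.001,0.008,0,0]
    - [0,0.001,0.012,0,0]
    - [0,0.0,0.016,0,0]
    - [0,-0.001,0.02,0,0]
    - [0,-0.001,0.02,0,0]

```text
clock: 11.4
tool_pos: [0.4391, 0.1922, 0.153]
orientation: [-179.8, -0.2, -179.9]
force: [-4.6, -1.9, -1.5]
opening: 0.0003
```

```bash
python3 -c "
from h import *
look('8')
from plant import get_obs;print(get_obs()['force'])"
```

```text
top scale 4.538461538461538
scene scale 3.6875
[0.43926952 0.19237858 0.15315935] [-179.86430949   -0.21171709 -179.92439068] 11.5
[-5.28235526 -1.88936107 -1.73922234]
```

View pics/scene8.png

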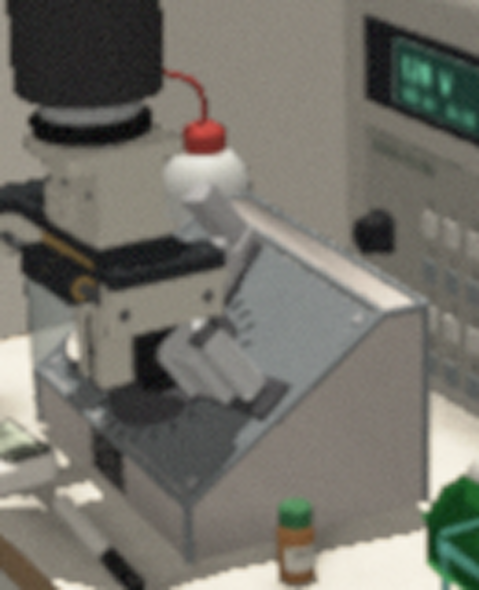

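View pics/top8.png

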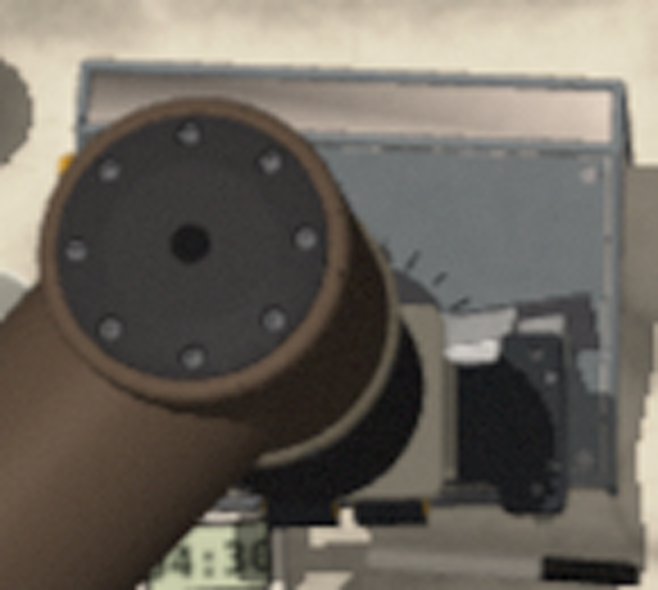

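Request:
play_rows:
  series:
    - [0,-0.001,0.002,-0.001,0]
    - [0,-0.002,0.0045,-0.001,0]
    - [0,-0.0035,0.0065,-0.001,0]
    - [0,-0.005,0.0085,-0.001,0]
    - [0,-0.0065,0.0105,-0.001,0]
    - [0,-0.008,0.012,-0.001,0]
    - [0,-0.008,0.012,-0.001,0]

```text
clock: 12.2
tool_pos: [0.4462, 0.2043, 0.1546]
orientation: [-179.8, -0.3, -179.9]
force: [-13.3, 1.5, 8.1]
opening: 0.0004
```

```bash
python3 -c "
from h import *
look('9')
from plant import get_obs;print(get_obs()['force'])"
```

```text
top scale 4.538461538461538
scene scale 3.6875
[0.44660456 0.20475332 0.15477921] [-179.90708615   -0.24357728 -179.90831738] 12.3
[-13.50977875   1.03602987   8.48302968]
```

View pics/scene9.png

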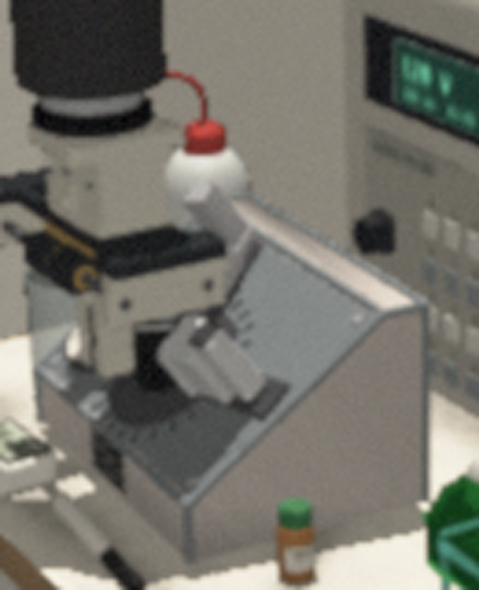

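Request:
play_rows:
  series:
    - [0,0.01,-0.005,0,0]
    - [0,0.02,-0.01,-0.02,0]
    - [0,0.02,-0.01,-0.06,0]
    - [0,0.02,-0.03,-0.11,0]
    - [0,0.02,-0.07,-0.15,0]
    - [0,0.01,-0.12,-0.18,0]
    - [0,0.0,-0.17,-0.18,0]
    - [0,-0.01,-0.22,-0.18,0]
    - [0,-0.02,-0.27,-0.18,0]
    - [0,-0.02,-0.31,-0.18,0]

```text
clock: 13.3
tool_pos: [0.4693, -0.0971, 0.3358]
orientation: [180.0, 0.1, -179.9]
force: [1.9, 0.5, 0.3]
opening: 0.0005
```

Request:
play_rows:
  series:
    - [0,0,-0.05,0,0]
    - [0,0,-0.1,0,0]
    - [0,0,-0.12,0,0]

```text
clock: 13.6
tool_pos: [0.4688, -0.2186, 0.3351]
orientation: [-180.0, 0.0, 180.0]
force: [0.3, 1.0, 0.3]
opening: 0.0005
```

```bash
python3 -c "
from h import *
look('10')
meas('10')"
```

```text
top scale 4.538461538461538
scene scale 3.6875
[ 0.46888707 -0.21770964  0.33484476] [-1.79982946e+02 -7.59682901e-04  1.79899130e+02] 13.7
knob 160 mean [-2.4 -3.7 39.1] rect [-0.4 -2.3 65.6 17.2 27.4]
 axis dir deg 27.637240996643527 tail dir -122.44369365935955
catch 77 mean [-41.4  90.9  58.9] rect [-41.9  90.5  19.   20.4  22.6]
 catch r 99.72975786691948 travel 23.729757866919485
lock 80 mean [91.4 17.  59.3] rect [92.  16.3 21.2 19.1 15.6]
 lock r 93.41956815470564 ang 10.077157787609977 travel -0.4195681547056438
hood 192 mean [60.  10.8 48.2] rect [59.5  9.8 31.1 33.5  5.3]
```

View pics/top10.png

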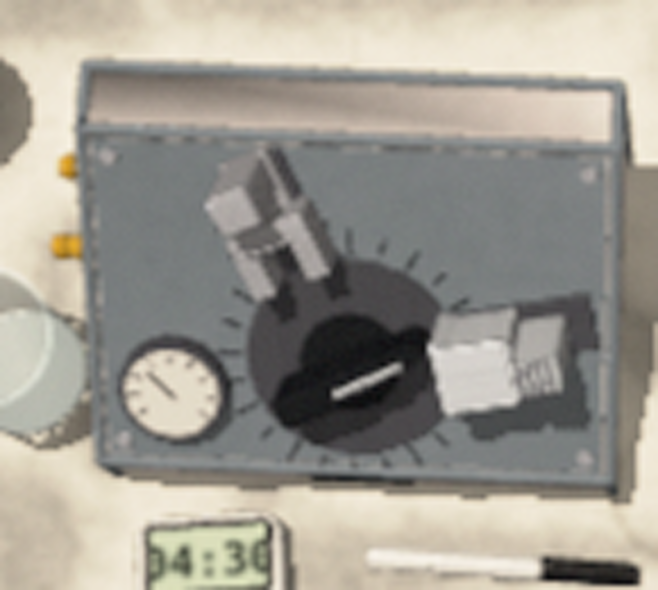

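Request:
play_rows:
  series:
    - [0,0,0.045,0,0]
    - [0,0.005,0.09,0,0]
    - [0,0.01,0.135,0,0]
    - [0,0.015,0.18,0,0]
    - [0,0.02,0.225,0,0]
    - [0,0.025,0.27,0,0]
    - [0,0.03,0.315,0,0]
    - [0,0.034,0.36,0,0]
    - [0,0.034,0.4,0.02,0]
    - [0,0.034,0.424,0.05,0]

```text
clock: 14.7
tool_pos: [0.4342, 0.2126, 0.2865]
orientation: [179.8, 0.2, -179.7]
force: [0.3, -0.6, -0.4]
opening: 0.0003
```

Request:
play_rows:
  series:
    - [0,0,0,0.04,0]
    - [0,0,0,0.08,0]
    - [0,0,0,0.128,0]
    - [0,0,0,0.128,0]
    - [0,0,0,0.128,0]

```text
clock: 15.2
tool_pos: [0.4343, 0.209, 0.1579]
orientation: [-179.9, -0.0, -179.8]
force: [0.8, -0.1, 0.4]
opening: 0.0001
```

Request:
play_rows:
  series:
    - [0,-0.006,0,0,0]
    - [0,-0.01,0,0,0]
    - [0,-0.013,0,0,0]
    - [0,-0.015,0,0,0]
    - [0,-0.017,0,0,0]
    - [0,-0.017,0,0,0]
    - [0,-0.017,0,0,0]

```text
clock: 15.9
tool_pos: [0.45, 0.2094, 0.159]
orientation: [179.8, -0.1, -179.9]
force: [-18.3, 7.2, 9.1]
opening: 0.0006
```

Request:
play_rows:
  series:
    - [0,-0.001,0,0,0]
    - [0,-0.002,0,0,0]
    - [0,-0.002,0,0,0]
    - [0,-0.002,0,0,0]

```text
clock: 16.3
tool_pos: [0.4515, 0.2097, 0.1592]
orientation: [179.8, -0.1, -179.9]
force: [-22.1, 9.6, 13.3]
opening: 0.0001
```

Request:
play_rows:
  series:
    - [0,0.01,-0.003,0,0]
    - [0,0.02,-0.01,-0.02,0]
    - [0,0.02,-0.01,-0.06,0]
    - [0,0.02,-0.03,-0.11,0]
    - [0,0.02,-0.07,-0.15,0]
    - [0,0.01,-0.12,-0.18,0]
    - [0,0.0,-0.17,-0.18,0]
    - [0,-0.01,-0.22,-0.18,0]
    - [0,-0.02,-0.27,-0.18,0]
    - [0,-0.02,-0.31,-0.18,0]

```text
clock: 17.3
tool_pos: [0.4739, -0.0946, 0.3396]
orientation: [180.0, 0.3, -179.9]
force: [2.3, 0.3, -0.5]
opening: 0.0006
```

Request:
play_rows:
  series:
    - [0,0,-0.05,0,0]
    - [0,0,-0.1,0,0]
    - [0,0,-0.12,0,0]

```text
clock: 17.6
tool_pos: [0.4732, -0.2161, 0.339]
orientation: [-179.9, 0.2, 179.9]
force: [-0.5, 0.3, 0.1]
opening: 0.0005
```

```bash
python3 -c "
from h import *
look('11')
meas('11')"
```

```text
top scale 4.538461538461538
scene scale 3.6875
[ 0.47333733 -0.21523899  0.33864509] [-1.79953922e+02  1.24482559e-01  1.79865772e+02] 17.7
knob 152 mean [-1.1 -2.3 39.3] rect [ 2.8 -1.7 70.  16.7 10.1]
 axis dir deg 8.963765905156492 tail dir -115.77542187908283
catch 80 mean [-41.7  90.5  59.1] rect [-41.5  90.6  19.4  19.2  21.7]
 catch r 99.63358048508192 travel 23.63358048508192
lock 79 mean [92.  17.  59.4] rect [91.6 16.9 21.4 19.5 15.7]
 lock r 93.14056784458708 ang 10.423296127438899 travel -0.14056784458708194
hood 194 mean [59.8 11.  48.1] rect [61.3 10.  31.2 32.5 11.9]
```

View pics/top11.png

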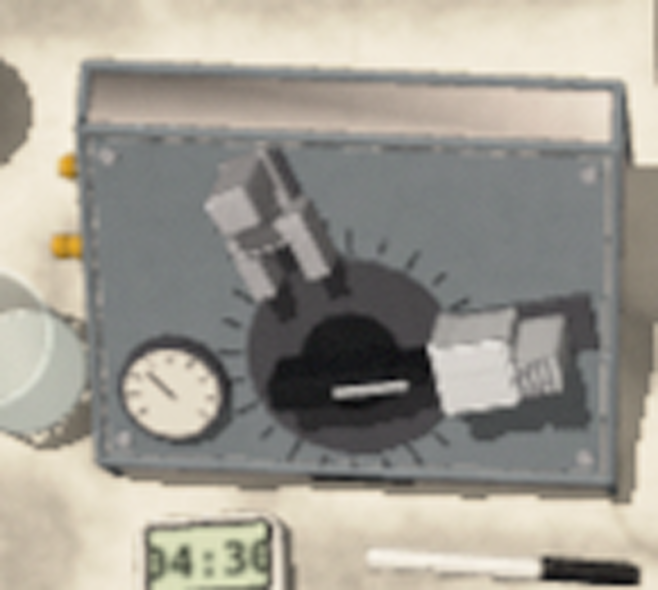

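The knob is now near the mark. I'll check its angle again using the light line at crop (335-410, 380-395) and the hood's top edges.

```bash
python3 - <<'E'
from h import *
c,R=frame()
def onplane(s,u,v,h):
    o,d=ray(s,u,v); n=R[2]; t=((c+n*h/1000-o)@n)/(d@n); q=(o+t*d-c)@R.T*1000; q[:2]-=AX2; return q
for tag in("5","10","11"):
    s=load(f"top{tag}.npz"); g=s["frame"].mean(2)
    Q=(cloud(s)-c)@R.T*1000; Q[...,:2]-=AX2
    m=(Q[...,2]>36)&(Q[...,2]<44)&(np.hypot(Q[...,0],Q[...,1])<31)
    k=m&(g>95)&(Q[...,0]<30)
    v,u=np.nonzero(k); w=g[v,u]-60
    q=np.array([onplane(s,a,b,40)[:2] for a,b in zip(u,v)]); mu=(q*w[:,None]).sum(0)/w.sum()
    C=((q-mu)*w[:,None]).T@(q-mu); e=np.linalg.eigh(C)[1][:,1]
    print(tag,len(q),"line mean",mu.round(1),"dir",np.degrees(np.arctan2(e[1],e[0])).round(1)%180,"perp offset of axis",(e[0]*-mu[1]-e[1]*-mu[0]).round(2))
    # bar from depth without hood
    mk=(s["z_map"]>0)&(Q[...,2]>36.5)&(Q[...,2]<43)&(np.hypot(Q[...,0],Q[...,1])<24)
    p=Q[mk][:,:2]
    mk=(s["z_map"]>0)&(Q[...,2]>36.5)&(Q[...,2]<43)&(np.hypot(Q[...,0],Q[...,1])<36)&(Q[...,0]<24)
    p=Q[mk][:,:2]; mm=p.mean(0); e=np.linalg.svd(p-mm)[2][0]; print("  bar",len(p),mm.round(1),np.degrees(np.arctan2(e[1],e[0])).round(1)%180)
    # hood+block centreline: highest z tops
    mk=(s["z_map"]>0)&(Q[...,2]>45.5)&(Q[...,0]>40)&(Q[...,0]<112)&(abs(Q[...,1])<45)
    p=Q[mk][:,:2]; al=p@[.984,.178]
    L=[]
    for lo in range(48,80,4):
        r=p[(al>=lo)&(al<lo+4)]@[-.178,.984]; L.append((lo+2,(np.percentile(r,3)+np.percentile(r,97))/2,len(r)))
    L=np.array(L);f=np.polyfit(L[:,0],L[:,1],1);print("  hood slope deg off 10.25:",np.degrees(f[0]).round(1),"mid offset",L[:,1].mean().round(2))
E
```

```text
5 34 line mean [-4.4  9.9] dir 112.1 perp offset of axis -0.33
  bar 146 [ 2.3 -4.6] 112.2
  hood slope deg off 10.25: -39.2 mid offset -16.59
10 29 line mean [12.7  2.1] dir 28.599999999999994 perp offset of axis -4.23
  bar 156 [-3.1 -4.1] 27.80000000000001
  hood slope deg off 10.25: 1.2 mid offset -1.0
11 33 line mean [13.9 -1.6] dir 10.400000000000006 perp offset of axis -4.13
  bar 145 [-2.6 -2.5] 9.300000000000011
  hood slope deg off 10.25: 0.4 mid offset -0.6
```

```bash
python3 - <<'E'
from h import *
c,R=frame()
s=load("top11.npz")
T=[]
S=6
for h in(40,49,60):
    # homography from panel(mm)->pixel at height h
    src=np.float32([[-50,-50],[120,-50],[120,50],[-50,50]])
    W=np.array([c+R.T@(np.array([AX2[0]+x,AX2[1]+y,h])/1000) for x,y in src])
    uv=proj(s,W).astype(np.float32)
    out=np.float32([[(x+50)*4.6,(50-y)*4.6] for x,y in src])
    H=cv2.getPerspectiveTransform(uv,out)
    im=cv2.warpPerspective(s["frame"][:,:,::-1],H,(782,460),flags=cv2.INTER_CUBIC)
    im=cv2.convertScaleAbs(im,alpha=1.3,beta=15)
    for k in range(-40,120,20): cv2.line(im,(int((k+50)*4.6),450),(int((k+50)*4.6),459),(0,0,255),1)
    for k in range(-40,50,20): cv2.line(im,(0,int((50-k)*4.6)),(9,int((50-k)*4.6)),(0,0,255),1)
    cv2.imwrite(f"pics/rect11_{h}.png",im)
E
```

```text
(no output)
```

View pics/rect11_40.png

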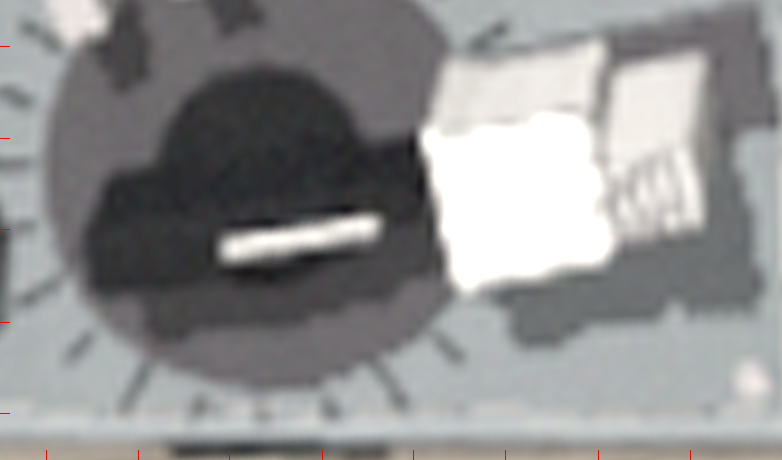

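View pics/rect11_49.png

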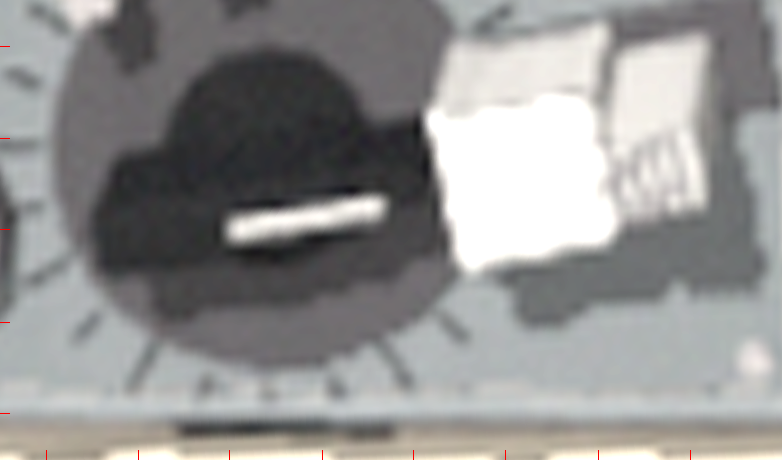

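```bash
python3 - <<'E'
from h import *
c,R=frame()
s=load("top11.npz")
for h in(0,10):
    src=np.float32([[-60,-50],[110,-50],[110,70],[-60,70]])
    W=np.array([c+R.T@(np.array([AX2[0]+x,AX2[1]+y,h])/1000) for x,y in src])
    uv=proj(s,W).astype(np.float32)
    out=np.float32([[(x+60)*4.6,(70-y)*4.6] for x,y in src])
    H=cv2.getPerspectiveTransform(uv,out)
    im=cv2.warpPerspective(s["frame"][:,:,::-1],H,(782,552),flags=cv2.INTER_CUBIC)
    im=cv2.convertScaleAbs(im,alpha=1.6,beta=15)
    for k in range(-60,110,20): cv2.line(im,(int((k+60)*4.6),542),(int((k+60)*4.6),551),(0,0,255),1)
    for k in range(-40,70,20): cv2.line(im,(0,int((70-k)*4.6)),(9,int((70-k)*4.6)),(0,0,255),1)
    cv2.imwrite(f"pics/rect11_{h}.png",im)
E
```

View pics/rect11_0.png

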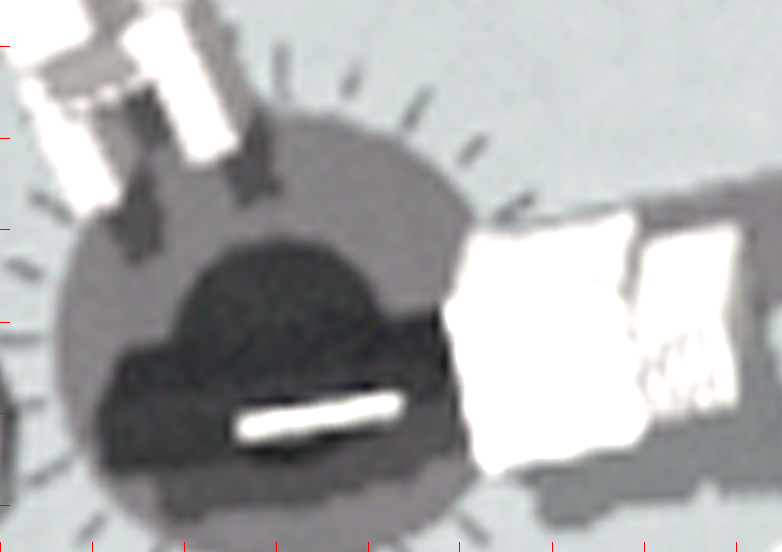

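View pics/rect11_10.png

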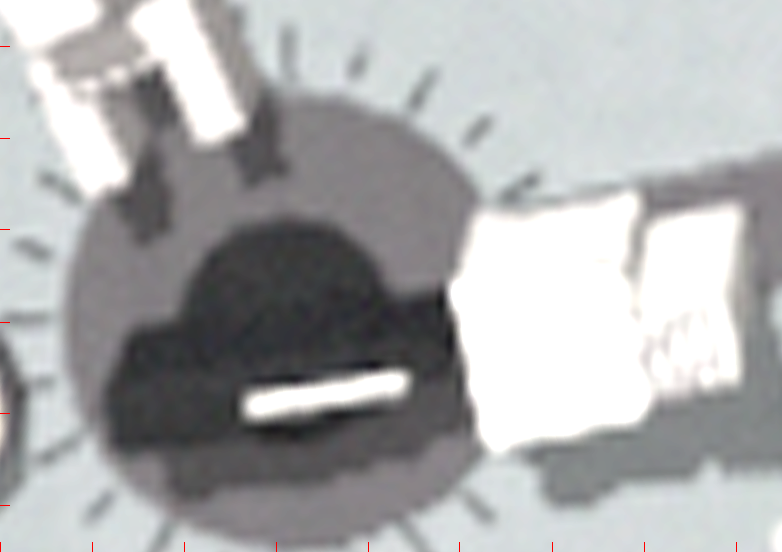

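```bash
python3 - <<'E'
from h import *
for h in(60,40): print(P(102.5,19,h), P(91.8,16.6,h))
E
```

```text
[0.47104008 0.10126378 0.14340155] [0.46967619 0.11205701 0.1420246 ]
[0.48249664 0.1006217  0.12702061] [0.48113275 0.11141493 0.12564367]
```

Request:
play_rows:
  series:
    - [0,0,0.045,0,0]
    - [0,0,0.09,0,0]
    - [0,0,0.135,0,0]
    - [0,0,0.18,0,0]
    - [0,-0.001,0.225,0,0]
    - [0,-0.002,0.265,0.03,0]
    - [0,-0.002,0.28,0.07,0]
    - [0,-0.002,0.28,0.11,0]
    - [0,-0.002,0.28,0.15,0]
    - [0,-0.002,0.28,0.15,0]

```text
clock: 18.7
tool_pos: [0.4726, 0.0674, 0.1841]
orientation: [-179.9, -0.3, -179.9]
force: [-1.3, 0.0, 0.8]
opening: 0.0003
```

Request:
play_rows:
  series:
    - [0,0,0,0,0]
    - [0,0,0.005,0,0]

```text
clock: 18.9
tool_pos: [0.4764, 0.0733, 0.1898]
orientation: [179.9, 0.2, -179.9]
force: [-0.1, -0.2, 0.3]
opening: 0.0002
```

```bash
python3 -c "
from h import *
look('12')
from plant import get_obs;print(get_obs()['force'])"
```

```text
top scale 4.538461538461538
scene scale 3.6875
[0.47634046 0.07375796 0.18948232] [ 179.88390604    0.22363413 -179.87674102] 19.0
[-0.28477255  0.50289713 -0.47217217]
```

View pics/scene12.png

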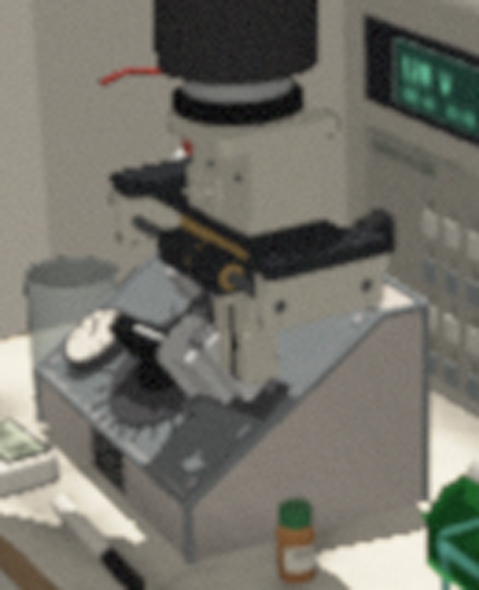

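View pics/top12.png

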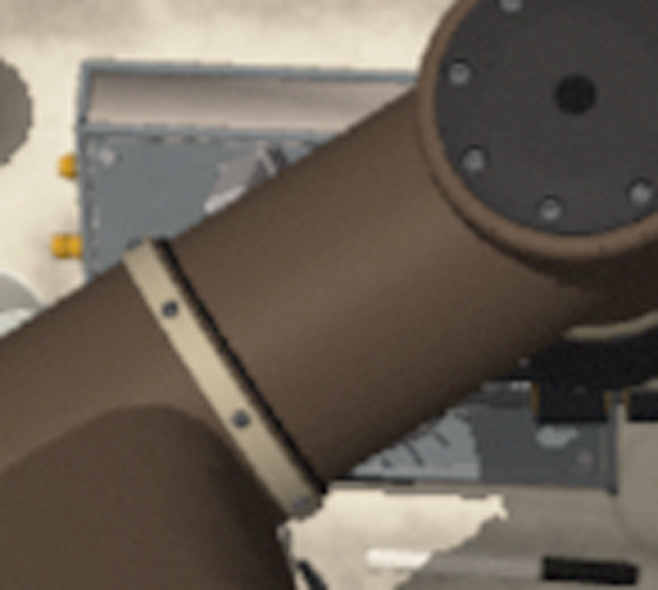

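Request:
play_rows:
  series:
    - [0,0,0.003,0,0]
    - [0,0.0005,0.006,0.0005,0]
    - [0,0.001,0.009,0.001,0]
    - [0,0.001,0.012,0.001,0]
    - [0,0.002,0.015,0.002,0]
    - [0,0.002,0.015,0.002,0]

```text
clock: 19.6
tool_pos: [0.4731, 0.0881, 0.1851]
orientation: [-180.0, 0.0, -179.9]
force: [-0.2, -1.5, 0.6]
opening: 0.0006
```

Request:
play_rows:
  series:
    - [0,0,0.003,0,0]
    - [0,0.001,0.006,0.001,0]
    - [0,0.001,0.009,0.001,0]
    - [0,0.001,0.011,0.001,0]
    - [0,0.001,0.011,0.001,0]

```text
clock: 20.1
tool_pos: [0.4717, 0.099, 0.1837]
orientation: [-180.0, -0.0, -179.9]
force: [0.2, -1.9, -1.5]
opening: 0.0005
```

Request:
play_rows:
  series:
    - [0,0,0.003,0,0]
    - [0,0.001,0.006,0.001,0]
    - [0,0.001,0.006,0.001,0]

```text
clock: 20.4
tool_pos: [0.471, 0.1052, 0.1831]
orientation: [180.0, 0.0, -179.9]
force: [-0.8, -1.4, -0.7]
opening: 0.0002
```

Request:
play_rows:
  series:
    - [0,0,0.002,0,0]
    - [0,0,0.004,0,0]
    - [0,0,0.004,0,0]

```text
clock: 20.7
tool_pos: [0.4707, 0.1089, 0.1829]
orientation: [-180.0, -0.0, -179.9]
force: [-0.8, -0.8, -1.3]
opening: 0.0006
```

```bash
python3 -c "
from h import *
look('13')
from plant import get_obs;print(get_obs()['force'])"
```

```text
top scale 4.538461538461538
scene scale 3.6875
[0.47084705 0.10883391 0.18298822] [-1.79999703e+02 -1.89736591e-02 -1.79885442e+02] 20.8
[-1.43908149 -1.86552666 -0.99037095]
```

View pics/scene13.png

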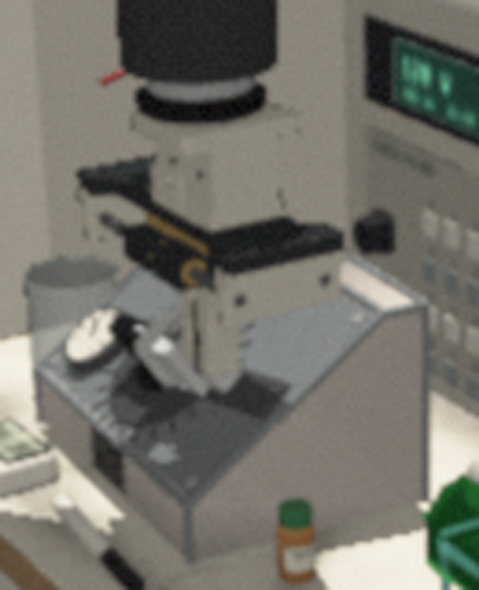

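Hood has moved over the pointer. I'll keep pushing until it meets the end stop.

Request:
play_rows:
  series:
    - [0,0,0.001,0,0]
    - [0,0,0.002,0,0]
    - [0,0,0.003,0,0]
    - [0,0,0.003,0,0]

```text
clock: 21.2
tool_pos: [0.4706, 0.1109, 0.1829]
orientation: [-179.9, -0.1, -179.9]
force: [-0.9, -7.9, -1.6]
opening: 0.0006
```

Request:
play_rows:
  series:
    - [0,0,0.001,0,0]
    - [0,0,0.002,0,0]
    - [0,0,0.002,0,0]
    - [0,0,0.002,0,0]

```text
clock: 21.6
tool_pos: [0.4705, 0.1114, 0.1829]
orientation: [-179.7, -0.1, -179.9]
force: [3.0, -15.1, -0.4]
opening: 0.0001
```

Request:
play_rows:
  series:
    - [0,0,0.001,0,0]
    - [0,0,0.002,0,0]
    - [0,0,0.002,0,0]
    - [0,0,0.002,0,0]

```text
clock: 22.0
tool_pos: [0.4703, 0.1118, 0.1829]
orientation: [-179.6, -0.2, -179.9]
force: [4.7, -23.7, 0.7]
opening: 0.0004
```

Request:
play_rows:
  series:
    - [0,0,-0.01,0,0]
    - [0,0,-0.03,0,0]
    - [0,0,-0.06,-0.04,0]
    - [0,0,-0.1,-0.09,0]
    - [0,0,-0.14,-0.14,0]
    - [0,0,-0.18,-0.16,0]
    - [0,0,-0.22,-0.16,0]
    - [0,0,-0.26,-0.16,0]
    - [0,0,-0.3,-0.16,0]
    - [0,0,-0.33,-0.16,0]

```text
clock: 23.0
tool_pos: [0.4723, -0.2163, 0.3441]
orientation: [180.0, 0.2, -179.9]
force: [-0.2, -0.3, -0.3]
opening: 0.0006
```

Request:
play_rows:
  series:
    - [0,0,0,0,0]
    - [0,0,0,0,0]

```text
clock: 23.2
tool_pos: [0.4721, -0.2147, 0.3433]
orientation: [180.0, 0.1, -180.0]
force: [0.2, 1.0, -0.3]
opening: 0.0001
```

```bash
python3 -c "
from h import *
look('14')
meas('14')"
```

```text
top scale 4.538461538461538
scene scale 3.6875
[ 0.47206673 -0.21360215  0.34338422] [ 1.79985619e+02  7.27139434e-02 -1.79861899e+02] 23.3
knob 149 mean [-4.3 -0.6 39.4] rect [ 2.6  0.3 72.3 23.7 21.6]
 axis dir deg 20.093526841645627 tail dir -171.66058874937818
catch 75 mean [-41.1  90.7  59.2] rect [-41.5  90.5  19.2  20.1  22.5]
 catch r 99.60499871861202 travel 23.604998718612023
lock 73 mean [63.6 11.1 59.6] rect [64.3 10.7 20.3 19.8  1.1]
 lock r 65.22657206190625 ang 9.470177486619267 travel 27.773427938093747
hood 229 mean [38.7  6.1 48.3] rect [47.1  7.9 56.4 32.6 13.3]
```

View pics/top14.png

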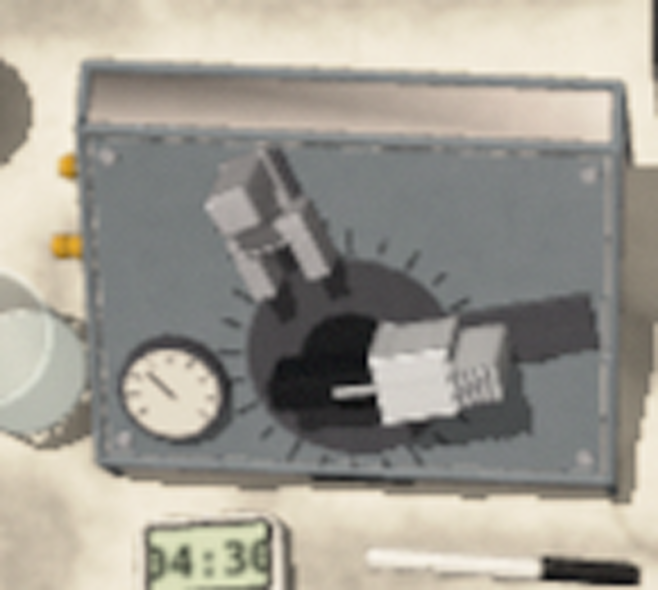

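View pics/scene14.png

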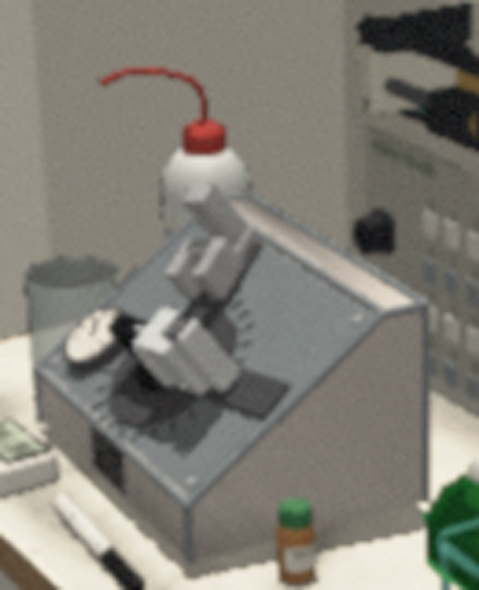

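```bash
python3 - <<'E'
from h import *
c,R=frame()
for t in("11","14"):
    s=load(f"top{t}.npz");Q=(cloud(s)-c)@R.T*1000;Q[...,:2]-=AX2
    m=(s["z_map"]>0)&(Q[...,2]>36.5)&(Q[...,2]<43)&(Q[...,0]>-40)&(Q[...,0]<14)&(abs(Q[...,1])<25)
    p=Q[m][:,:2];mm=p.mean(0);e=np.linalg.svd(p-mm)[2][0];print(t,len(p),mm.round(1),np.degrees(np.arctan2(e[1],e[0]))%180)
from plant import close_job; print(close_job())
E
```

```text
11 117 [-7.7 -3.3] 9.206774304479069
14 124 [-9.4 -3. ] 10.400085058166127
the job is handed in; nothing more can be done
None
```

I drew the catch out, turned the knob clockwise to the index mark and slid the lock home. I then backed the arm well clear and handed the job in at about 23 s. No verdict was reported.

I did all three by pushing with the closed fingers, because the tool could not be tilted to the sloping face.

| Part | Last check | Needed |
|---|---|---|
| Catch | about 22.5 mm moved between top-view pictures (21.3 mm in the scene view), then a firm stop; not shifted since | at least 21 of 26 mm |
| Lock | about 28 mm moved, then a firm stop | at least 24.5 of 28 mm |
| Knob | about 10.4°, against about 12° for the lock's slide (roughly 1 mm at the tip) | within 5 mm |

- **Catch:** the pictures disagree slightly with the stop. My absolute readings put the catch at 23.3–23.7 mm, not 26. The knob axis looked 2–4 mm lower than I first took it, which would account for this. If so, the catch started about 3 mm out and is at its stop. If it started fully shut, the margin over 21 mm is only about 1.5 mm in the top view, and almost nothing by the scene view.
- **Knob before locking:** different fits gave 9–10.4° for the knob and 10–13° for the mark. I judged that to be within the 4 mm allowed for that step and did not nudge the knob further.
- **Cameras:** the scene camera read about 3–4 mm off against the gripper, so I used the top camera.
- **Other objects:** the timer, pen, vial, beaker and gauge look unmoved in the last pictures. I did not check the petri dish or the flask. The robot was touching nothing, with force readings near zero.

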